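Lock the crate lid with a quarter-turn T-bolt

ROBOT

A 6-joint arm with a two-finger parallel gripper is mounted at the origin on the work surface. World frame = base frame: x ahead of the robot, y to its left, z up, the work surface at z = 0. Lengths are in m, angles in rad, forces in N, time in s.
With the tool pointing down it reaches from about 0.275 to 0.825 m from the base axis. Payload 5.2 kg.
Tool frame: the origin (TCP) lies at the very end of the fingers, on their centre line; the grasp point (between the pads) lies r.grip_depth behind it (r.grip_depth is the distance from the TCP to the grasp point, in m); z points along the fingers, x is the direction in which the jaws open and shut, and the axes are right-handed (so a half turn about z gives the same grasp; the last joint's range is limited). The gripper opens to 93 mm and grips with 3 to 60 N. Pads are 15 mm wide; open, the fingers measure 128 mm over their backs; the gripper's body (75 mm by 188 mm) begins 65 mm behind the grasp point.
Start: joints at [1.077, 0.259, 1.535, -0, 1.348, -0.203], TCP at [0.158, 0.527, 0.219] pointing down, gripper open.
Joint ranges: [-3.14, 3.14], [-0.91, 2.08], [0.19, 2.58], [-1.22, 4.36], [0.22, 2.71], [-3.12, 3.12]. Speed limits (rad/s): [2.57, 2.57, 3.14, 3.14, 3.14, 3.14].

INTERFACE

Orientations are given as a rotation vector (axis times angle).
In Python, from cell import r gives the robot as it stands.
- The arm moves only by the tool arm_command, never from a script. Its argument "targets" is a list of rows, each an object with "grip": the gripper's target within -1 to 1 (fully open at 1, half-way at 0, shut at -1); "xyz": the shift along the tool's x, y, z in cm, a list of three; "spin": the turn about the tool's z in degrees. A call has 1 to 8 rows; each row is the pose to reach, as a shift and turn from the pose commanded when the call began, along the tool's axes at that moment; what a row does not reach only later rows make up. A row lasts 1/12 s, in which the tool goes at most 41.7 mm and 7.16 degrees, less where a joint would pass 70% of its speed; a pose out of reach is approached as far as the arm can. A call with a gripper value outside its range is refused whole. The fingers move at their own pace and stop on an object; "newtons" is the grip in N (left out, the last holds). Time passes only in rows, so rows that repeat a pose let the fingers close. It gives the time, the measured TCP pose, the force and the opening at its end, in the units of the state.
- r.read_state(): the state, without advancing time (a new reading comes with each control period).
- r.get_image(name): name is "scene" or "top" or "wrist"; returns the picture (384x512x3 uint8, red, green, blue); there is no depth.
- r.camera_params(name): a dict with "mtx" (3x3 intrinsics, pixels), "dist_coeffs" ([k1, k2, p1, p2, k3] as OpenCV has them; the pictures are not rectified), "xyz" and "rotation" of the camera in the world; the wrist camera has in their place "hand_eye" (4x4, takes a point from camera to tool coordinates, whose origin is the TCP and whose axes are the tool frame's). Camera axes: x right, y down, z forward; pixel columns grow to the right and rows downward; lengths in m; the calibration is good to about 2 mm. A picture is of the moment at which its call begins: read the wrist's pose just before it. camera_params takes no time and is no camera call.
- r.sign_off(): hands the job in, once; it reports no verdict.
The state is a dict: "t": time; "qpos": joint angles; "dq": joint speeds; "effort": joint torques, N m; "ee_pos": TCP position; "ee_rot": TCP orientation; "contact_force": force on the tool from outside, world axes, zero at the start; "wrist_torque": the same for the moment, N m; "grip_width": finger opening in m.
Only numpy, scipy, OpenCV 4.12 (cv2) and the standard library are available. Lean on these libraries where they do the work, as an engineer would, in place of code of your own. Each camera call takes 0.05 s, during which the arm holds its last target.

TASK

Lock the lid of the wooden crate: take the loose T-bolt out of its wooden holder, pass its head through the slot of the empty lock on the lid, press it down against the spring, give it a quarter turn and let it come up and catch, so that it stands crosswise to the slot like the bolt next to it, and let go. The slotted plate can sit off the middle of its frame, so feel for the slot gently: never push the bolt against the crate with more than 45 N, and leave the other things on the table alone.

Things in the scene. Friction and masses are not known exactly. Their poses are not given: they have to be found in the camera images.
- bolt_grip (a point): centre of the aluminium wing handle of the loose T-bolt, which stands upright in the holder at the start; z up along the shank. Wing 44 (along x) x 12 (along y) x 36 mm high; this point is 18 mm below its top and 54 mm above the underside of the T-head. Bolt 72 mm tall, about 0.12 kg. Take it from above by the 12 mm faces of the wing, gripping firmly (about 80 N)
- bolt_foot (a point): centre of the underside of the same bolt's steel T-head, same axes. Head 32 (along x, parallel to the wing) x 11 (along y) x 8 mm high, edges rounded 2 mm; above it a round shank 9 mm in diameter
- holder: fixed wooden block 75 x 55 x 40 mm (x, y, z), origin at the centre of its underside; in its top a rectangular well 37 (x) x 15 (y) mm, 25 mm deep, in which the T-head of the loose bolt stands, wing above the block, along the block's x within about 3 degrees
- lock (a point): centre of the empty lock's steel frame on the lid, at the top face of the slotted plate (90 mm above the table); x along the slot, y across, z up. Frame 3 mm higher, window 56 x 56 mm. Plate 5 mm thick, slot 38 (x) x 14 (y) mm. The slot's centre starts anywhere -9 to +9 mm along y from here (not off along x, not turned), unseen by this reading; it shifts only if pushed sideways by over 8 N
- lock_spring (a point): top of the spring plunger at rest, under the same lock, 8 mm below the plate's top, at the frame's centre. The bolt's foot presses it down: 2 N to start, 0.9 N more per mm, bottoms out after 13 mm. Ribs reach down to 9 mm below the plate's top: the head can turn, either way, only with bolt_foot over 17 mm below the plate's top (21 mm: bottomed out)
- lock_catch (a point): where bolt_grip stands when locked (at the frame's centre; truly shifted along y with the plate): 41 mm above lock, that is bolt_foot 13 mm below the plate's top. Crosswise to the slot the ribs leave a recess 17 mm wide in which the turned head is pushed up 4 mm by the spring and caught. A bolt standing on the plate, not in the slot, has bolt_grip 54 mm above lock
- crate: fixed plywood crate 220 x 300 x 90 mm (x, y, z), origin at the centre of its underside, axes parallel to the lock's; the empty lock is 75 mm to -y of its middle; 75 mm to +y is a second lock whose T-bolt (wing along y, top 149 mm above the table) is already locked and fixed
- carton: fixed small cardboard carton 85 x 65 x 42 mm, origin under its centre; it and the holder may have changed places; leave alone
- spanner: loose spanner lying across the table in front of the robot; leave alone
- big_nut: loose steel nut, 30 mm across, 16 mm high, lying flat; leave alone
- tape_roll: loose roll of grey tape, 90 mm in diameter, 40 mm high, lying flat; leave alone
- screw_jar: loose glass jar 56 mm in diameter, 70 mm high; leave alone
- angle_iron: loose steel angle offcut 160 x 35 x 35 mm; leave alone

How it is judged:
By the outcome, as a careful person would: the job done as asked, in the order asked, and still so for the second after the job is handed in, with the robot touching nothing.
It also fails if it takes over 54 s, if anything falls off the work surface, if the arm or the gripper's body presses on something with over 40 N, if the wrist force passes 120 N, or if a joint passes its speed limit or range.

## Working session

There is one attempt and no reset: what is moved stays moved. The work goes in short steps, Python scripts to look and compute and a tool call to move; the robot and the scene stay as the last step left them, time stands still between calls to the robot, and variables do not carry over. Pictures are saved under pics/ and viewed, and the job is handed in when it is done.

Besides the shell and the picture viewer there is one more tool, called after "Call:" by a JSON object that holds its "op" and its "data". arm_command: Moves the arm, as the interface text tells. Its arguments: {"type":"object","properties":{"targets":{"type":"array","items":{"type":"object","properties":{"grip":{"type":"number"},"xyz":{"type":"array","items":{"type":"number"}},"spin":{"type":"number"}}}},"newtons":{"type":"number"}},"required":["targets"]}

```bash
ls; mkdir -p pics; python3 - <<'E'
from cell import r
import cv2
print(r.read_state(), r.grip_depth)
for n in ("scene","top","wrist"):
    im=r.get_image(n); cv2.imwrite(f"pics/{n}0.png",im[:,:,::-1])
    print(n,r.camera_params(n))
E
```

```text
pics
{'t': 0.0, 'qpos': array([ 1.07718390e+00,  2.59367478e-01,  1.53606433e+00,  2.83775927e-05,
        1.34800600e+00, -2.02795802e-01]), 'dq': array([ 0.00012007,  0.00258253,  0.0005295 ,  0.00076639, -0.00015277,
        0.00024963]), 'effort': array([ 5.56565396e-05, -4.37307680e+01, -2.84002376e+01,  7.19671464e-02,
        4.11916513e-02, -1.65238785e-04]), 'ee_pos': array([0.15740804, 0.52643007, 0.21781207]), 'ee_rot': array([ 2.51927567,  1.87565907, -0.00264352]), 'contact_force': array([-0.11075256, -0.74936326, -0.28995716]), 'wrist_torque': array([0.00870265, 0.05920402, 0.05076114]), 'grip_width': 0.09285597754331507} 0.0188
scene {'mtx': array([[456.45078428,   0.        , 250.78184721],
       [  0.        , 456.45078428, 191.03202195],
       [  0.        ,   0.        ,   1.        ]]), 'dist_coeffs': array([0.0435179, 0.       , 0.       , 0.       , 0.       ]), 'xyz': array([ 1.21910615, -0.34253556,  0.79541868]), 'rotation': array([-2.02088197, -1.38299722,  0.56200433])}
top {'mtx': array([[357.81105289,   0.        , 262.59676494],
       [  0.        , 3
[... 191 characters left out ...]
8524, -0.08188742,  1.02751417]), 'rotation': array([-2.12241196,  2.06716843, -0.23962878])}
wrist {'mtx': array([[345.20177924,   0.        , 256.81747652],
       [  0.        , 345.20177924, 194.67788444],
       [  0.        ,   0.        ,   1.        ]]), 'dist_coeffs': array([0.01966442, 0.        , 0.        , 0.        , 0.        ]), 'hand_eye': array([[ 9.99999468e-01,  9.42309540e-04,  4.20312230e-04,
         7.04699750e-04],
       [-1.02259709e-03,  9.59406341e-01,  2.82025580e-01,
        -7.87930732e-02],
       [-1.37494823e-04, -2.82025860e-01,  9.59406793e-01,
        -1.65903100e-01],
       [ 0.00000000e+00,  0.00000000e+00,  0.00000000e+00,
         1.00000000e+00]])}
```

View pics/scene0.png

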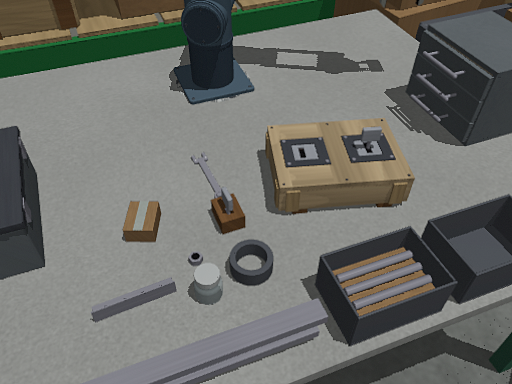

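View pics/top0.png

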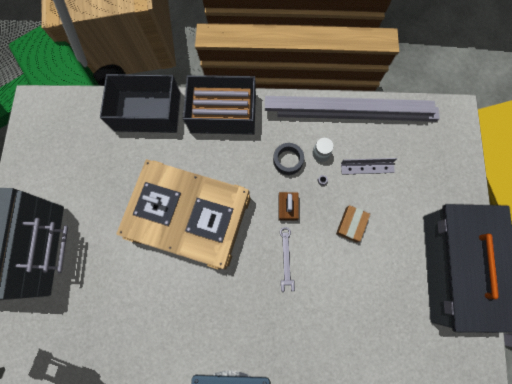

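View pics/wrist0.png

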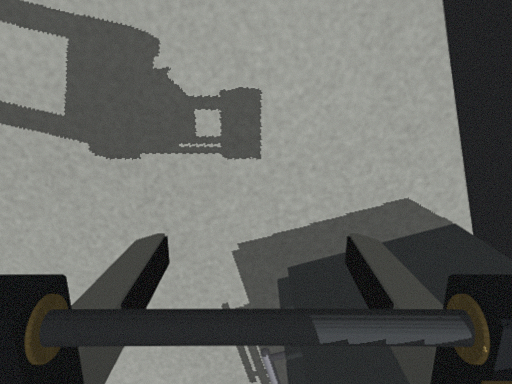

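Scene: the crate has the empty lock at about (303,152) and the locked bolt at about (370,145). The holder with the bolt is at (228,212) and the carton at (143,222). In the top view the lock is at (210,220), the holder at (289,207) and the spanner is below it at (287,260). Next I'll enlarge these areas.

```bash
cat > h.py <<'E'
import numpy as np, cv2
from scipy.spatial.transform import Rotation as R
from cell import r
def cam(name, st=None):
    p=r.camera_params(name)
    if name=="wrist":
        T=np.eye(4);T[:3,:3]=R.from_rotvec(st["ee_rot"]).as_matrix();T[:3,3]=st["ee_pos"]
        T=T@p["hand_eye"]; Rm,t=T[:3,:3],T[:3,3]
    else:
        Rm=R.from_rotvec(p["rotation"]).as_matrix();t=p["xyz"]
    return p["mtx"],p["dist_coeffs"],Rm,t
def ray(c,px):
    K,d,Rm,t=c
    u=cv2.undistortPoints(np.array(px,float).reshape(-1,1,2),K,d)[:,0]
    v=np.c_[u,np.ones(len(u))]@Rm.T
    return t,v
def onz(c,px,z):
    t,v=ray(c,px); return t+v*((z-t[2])/v[:,2])[:,None]
def proj(c,P):
    K,d,Rm,t=c
    rv=cv2.Rodrigues(Rm.T)[0]
    return cv2.projectPoints(np.array(P,float).reshape(-1,3),rv,-Rm.T@t,K,d)[0][:,0]
def tri(c1,p1,c2,p2):
    t1,v1=ray(c1,p1);t2,v2=ray(c2,p2)
    out=[]
    for a,b in zip(v1,v2):
        s=np.linalg.lstsq(np.c_[a,-b],t2-t1,rcond=None)[0]
        A=t1+a*s[0];B=t2+b*s[1];out.append(np.r_[(A+B)/2,np.linalg.norm(A-B)])
    return np.array(out)
E
python3 - <<'E'
import cv2
t=cv2.imread("pics/top0.png");s=cv2.imread("pics/scene0.png")
z=lambda i,x0,x1,y0,y1,f:cv2.resize(i[y0:y1,x0:x1],None,fx=f,fy=f,interpolation=cv2.INTER_CUBIC)
cv2.imwrite("pics/tl.png",z(t,115,255,155,275,5))
cv2.imwrite("pics/th.png",z(t,265,385,180,250,6))
cv2.imwrite("pics/sl.png",z(s,260,420,110,220,5))
cv2.imwrite("pics/sh.png",z(s,120,260,150,250,5))
E
```

```text
(no output)
```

View pics/tl.png

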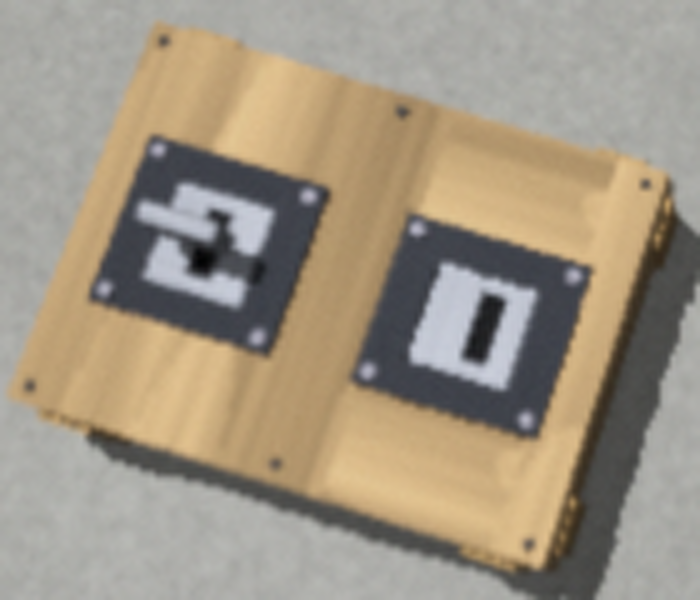

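View pics/th.png

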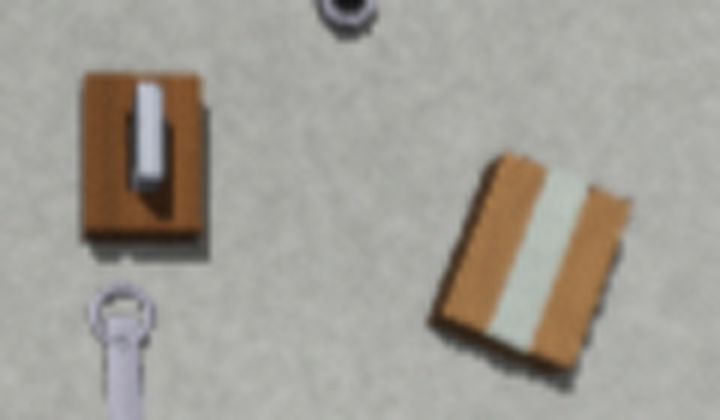

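View pics/sl.png

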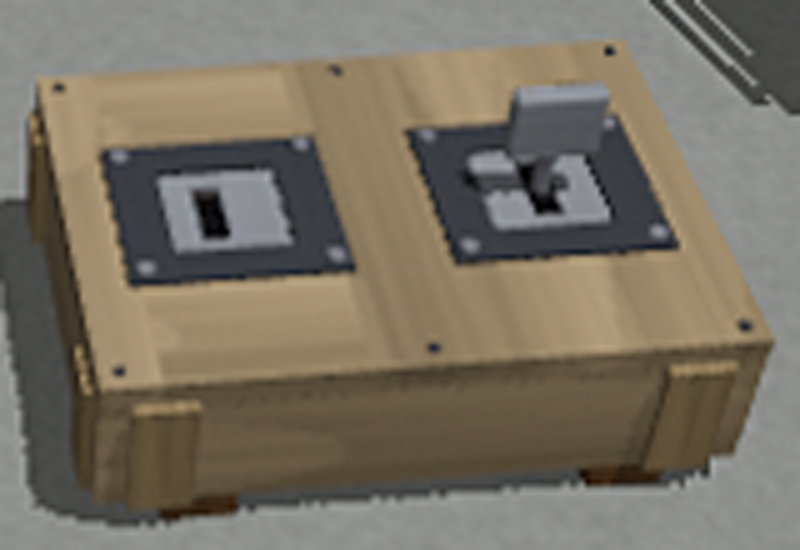

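View pics/sh.png

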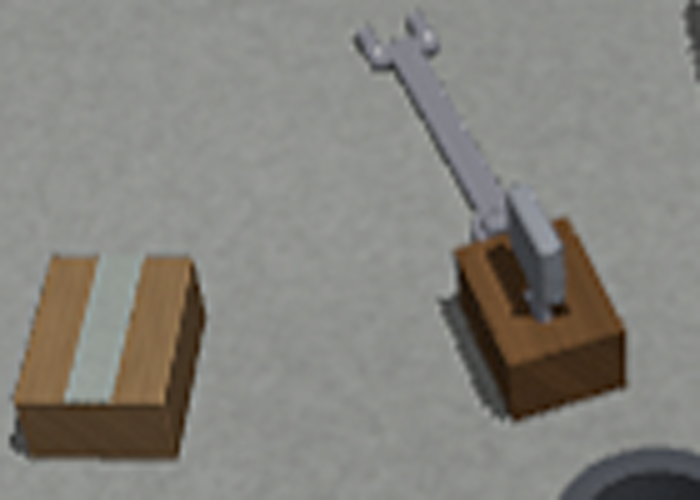

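The slot shows clearly at crop (485,328). The frame's four screws are at (417,229), (574,275), (526,420) and (367,371). The wing top is at holder crop (149,133).

```bash
python3 - <<'E'
from h import *
T=cam("top");S=cam("scene")
f=lambda p,x0,y0,k:(np.array(p,float)+.5)/k-.5+[x0,y0]
np.set_printoptions(precision=4,suppress=True)
a=f([(417,229),(574,275),(526,420),(367,371)],115,155,5)
b=f([(301,145),(337,254),(146,267),(119,158)],260,110,5)
A=onz(T,a,.094);print("top screws",A,A.mean(0))
B=onz(S,b,.094);print("scene screws",B,B.mean(0))
print("tri",tri(T,a,S,b[[3,2,1,0]]),tri(T,a,S,b),tri(T,a,S,b[[2,3,0,1]]))
# slot corners
s1=f([(485,292),(506,297),(486,362),(463,357)],115,155,5)
s2=f([(193,190),(217,188),(229,236),(203,239)],260,110,5)
P=onz(T,s1,.09);print("slot top",P.mean(0),P)
P=onz(S,s2,.09);print("slot scene",P.mean(0),P)
# wing top: top face height: grip 54 over foot; foot at 15mm -> top at 87mm
w=f([(138,84),(160,84),(163,178),(136,178)],265,180,6)
P=onz(T,w,.087);print("wing",P,P.mean(0))
h=f([(83,74),(203,76),(203,236),(85,236)],265,180,6)
P=onz(T,h,.04);print("holder",P,P.mean(0))
E
```

```text
top screws [[0.5573 0.0987 0.094 ]
 [0.5346 0.0134 0.094 ]
 [0.4571 0.0348 0.094 ]
 [0.4804 0.1198 0.094 ]] [0.5074 0.0667 0.094 ]
scene screws [[0.4814 0.1203 0.094 ]
 [0.5572 0.0998 0.094 ]
 [0.5334 0.0149 0.094 ]
 [0.4584 0.0349 0.094 ]] [0.5076 0.0675 0.094 ]
tri [[0.5307 0.0441 0.1607 0.0846]
 [0.5345 0.0138 0.0952 0.001 ]
 [0.4858 0.0882 0.0335 0.1008]
 [0.4807 0.1203 0.0933 0.0007]] [[0.5438 0.0844 0.1531 0.0059]
 [0.5527 0.0521 0.1011 0.0865]
 [0.4654 0.0467 0.025  0.0068]
 [0.4675 0.0758 0.1025 0.0853]] [[0.5428 0.0553 0.1027 0.0846]
 [0.5229 0.0053 0.1531 0.0044]
 [0.4754 0.0739 0.0987 0.0867]
 [0.4909 0.1391 0.0244 0.0087]]
slot top [0.5062 0.0597 0.09  ] [[0.5249 0.0608 0.09  ]
 [0.5225 0.0495 0.09  ]
 [0.4875 0.0581 0.09  ]
 [0.4898 0.0704 0.09  ]]
slot scene [0.5064 0.0606 0.09  ] [[0.4884 0.0601 0.09  ]
 [0.4912 0.0713 0.09  ]
 [0.5241 0.0616 0.09  ]
 [0.5216 0.0495 0.09  ]]
wing [[ 0.5839 -0.1408  0.087 ]
 [ 0.5842 -0.1507  0.087 ]
 [ 0.5412 -0.1524  0.087 ]
 [ 0.5409 -0.1404  0.087 ]] [ 0.5625 -0.1461  0.087 ]
holder [[ 0.5992 -0.1177  0.04  ]
 [ 0.5997 -0.1745  0.04  ]
 [ 0.5232 -0.1748  0.04  ]
 [ 0.5218 -0.1199  0.04  ]] [ 0.561  -0.1467  0.04  ]
```

```bash
cat >> h.py <<'E'
np.set_printoptions(precision=4,suppress=True)
def go(xyz,yaw=None,base=None,byaw=None):
    s=r.read_state(); M=R.from_rotvec(s["ee_rot"]).as_matrix()
    p=s["ee_pos"] if base is None else np.array(base)
    y0=np.degrees(np.arctan2(M[1,0],M[0,0]))
    d=M.T@(np.array(xyz)-p)*100
    print("t",round(s["t"],2),"pos",s["ee_pos"],"yaw %.2f"%y0,"tilt",M[:,2],"F",s["contact_force"],"grip",round(s["grip_width"],4))
    print("xyz cm",d,"spin",None if yaw is None else -(yaw-y0))
E
python3 - <<'E'
from h import *
T=cam("top")
for z in (0.1,.2,.25): print(z,onz(T,[(48,304),(62,205),(45,190)],z))
go([.40,.13,.28],90); go([.5625,-.146,.25],90)
E
```

```text
0.1 [[0.2775 0.4627 0.1   ]
 [0.5335 0.4642 0.1   ]
 [0.5736 0.5186 0.1   ]]
0.2 [[0.2866 0.404  0.2   ]
 [0.515  0.4053 0.2   ]
 [0.5508 0.4538 0.2   ]]
0.25 [[0.2911 0.3746 0.25  ]
 [0.5058 0.3759 0.25  ]
 [0.5394 0.4214 0.25  ]]
t 0.15 pos [0.1575 0.5266 0.218 ] yaw 73.34 tilt [-0.0006 -0.0012 -1.    ] F [ 0.2764 -0.4437  0.9571] grip 0.0929
xyz cm [-31.0475  34.6021  -6.1656] spin -16.658379303045038
t 0.15 pos [0.1575 0.5266 0.218 ] yaw 73.34 tilt [-0.0006 -0.0012 -1.    ] F [ 0.2764 -0.4437  0.9571] grip 0.0929
xyz cm [-52.8268  58.0829  -3.143 ] spin -16.658379303045038
```

Call:
{"op": "arm_command", "data": {"targets": [{"xyz": [0,0,-4],"spin": 0,"grip": 1},{"xyz": [0,0,-8],"spin": 0,"grip": 1},{"xyz": [-17.6,9.7,-8],"spin": -17,"grip": 1},{"xyz": [-17.6,9.7,-8],"spin": -17,"grip": 1},{"xyz": [-17.6,9.7,-8],"spin": -17,"grip": 1},{"xyz": [-17.6,9.7,-8],"spin": -17,"grip": 1},{"xyz": [-17.6,9.7,-8],"spin": -17,"grip": 1},{"xyz": [-17.6,9.7,-8],"spin": -17,"grip": 1}]}}

```text
t: 0.82
ee_pos: [0.2004, 0.3258, 0.2986]
ee_rot: [2.217, 2.222, -0.002]
contact_force: [-0.3, 0.5, 1.1]
grip_width: 0.0935
```

```bash
python3 - <<'E'
from h import *
go([.48,0.06,.31],90)
E
```

```text
t 0.82 pos [0.2004 0.3258 0.2986] yaw 90.14 tilt [ 0.0008 -0.0025 -1.    ] F [-0.3239  0.5495  1.1282] grip 0.0935
xyz cm [-26.6447  27.8936  -1.0482] spin 0.13508830679593586
```

Call:
{"op": "arm_command", "data": {"targets": [{"xyz": [-26,27.3,-1],"spin": 0,"grip": 1},{"xyz": [-26,27.3,-1],"spin": 0,"grip": 1},{"xyz": [-26,27.3,-1],"spin": 0,"grip": 1},{"xyz": [-26,27.3,-1],"spin": 0,"grip": 1},{"xyz": [-26,27.3,-1],"spin": 0,"grip": 1},{"xyz": [-26,27.3,-1],"spin": 0,"grip": 1},{"xyz": [-26,27.3,-1],"spin": 0,"grip": 1},{"xyz": [-26,27.3,-1],"spin": 0,"grip": 1}]}}

```text
t: 1.48
ee_pos: [0.4441, 0.1007, 0.3074]
ee_rot: [-2.215, -2.228, -0.001]
contact_force: [0.8, 0.9, -0.1]
grip_width: 0.093
```

Call:
{"op": "arm_command", "data": {"targets": [{"xyz": [0,0,0],"spin": 0,"grip": 1},{"xyz": [0,0,0],"spin": 0,"grip": 1},{"xyz": [0,0,0],"spin": 0,"grip": 1},{"xyz": [0,0,0],"spin": 0,"grip": 1}]}}

```text
t: 1.82
ee_pos: [0.4419, 0.1032, 0.3074]
ee_rot: [-2.213, -2.229, 0.0]
contact_force: [-0.2, 0.2, 0.3]
grip_width: 0.0927
```

```bash
python3 - <<'E'
from h import *
import pickle
go([.528,-.146,.26],90)
s=r.read_state(); im=r.get_image("wrist")[:,:,::-1]; cv2.imwrite("pics/w1.png",im); pickle.dump(s,open("w1.pkl","wb"))
c=cam("wrist",s); q=proj(c,[.507,.06,.09])[0]; print(q)
x,y=int(q[0])-70,int(q[1])-60
print(x,y)
cv2.imwrite("pics/w1z.png",cv2.resize(im[y:y+120,x:x+140],None,fx=5,fy=5,interpolation=cv2.INTER_CUBIC))
E
```

```text
t 1.82 pos [0.4419 0.1032 0.3074] yaw 90.41 tilt [-0.0006  0.0005 -1.    ] F [-0.2098  0.1556  0.2658] grip 0.0927
xyz cm [-24.9831   8.4352   4.7211] spin 0.40793262416343623
[218.9715 219.6654]
148 159
```

View pics/w1.png

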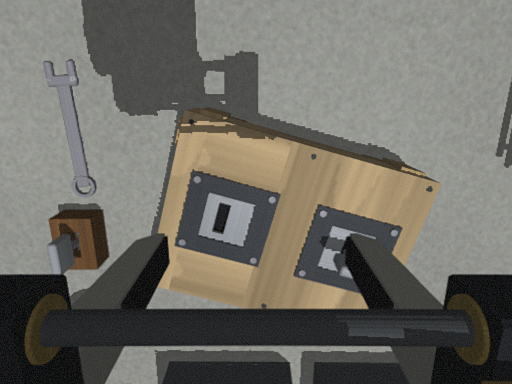

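View pics/w1z.png

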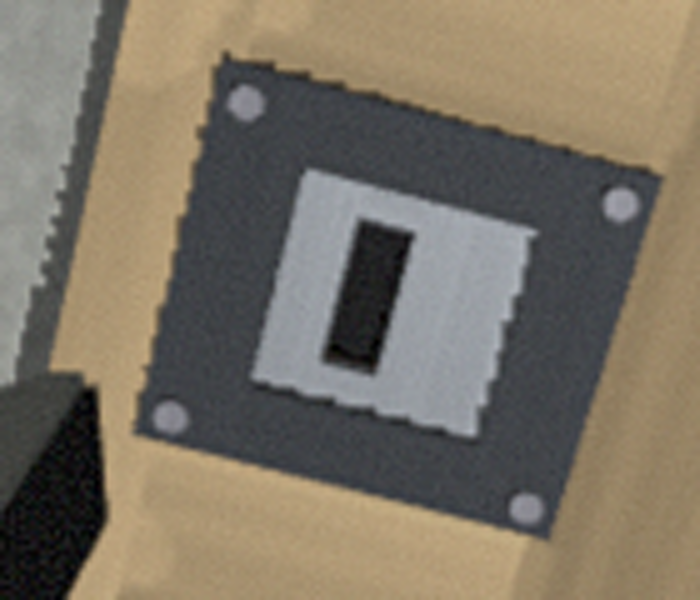

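The wrist view is clear: slot at crop (368,296), screws at (246,103), (621,204), (526,508) and (170,417). I'll turn these into positions.

```bash
python3 - <<'E'
from h import *
import pickle
s=pickle.load(open("w1.pkl","rb")); c=cam("wrist",s)
im=cv2.imread("pics/w1.png")
f=lambda p,x0,y0,k:(np.array(p,float)+.5)/k-.5+[x0,y0]
A=onz(c,f([(246,103),(621,204),(526,508),(170,417)],148,159,5),.094);print(A.mean(0),A)
for a,b in ((0,3),(1,2)): d=A[b]-A[a];print(np.degrees(np.arctan2(d[1],d[0])))
for a,b in ((0,1),(3,2)): d=A[b]-A[a];print(np.degrees(np.arctan2(d[1],d[0]))-90)
g=cv2.cvtColor(im,cv2.COLOR_BGR2GRAY)
m=np.zeros_like(g); m[198:240,206:240]=(g[198:240,206:240]<80)*255
n,l,st,ce=cv2.connectedComponentsWithStats(m); print(st,ce)
k=1+np.argmin(np.linalg.norm(ce[1:]-[221,218],axis=1))
pts=np.argwhere(l==k)[:,::-1].astype(float)
P=onz(c,pts,.09)[:,:2]; rect=cv2.minAreaRect((P*1000).astype(np.float32));print("slot",P.mean(0),rect)
P=onz(c,f([(359,219),(413,233),(376,375),(322,361)],148,159,5),.09);print(P.mean(0),P)
E
```

```text
[0.5072 0.0685 0.094 ] [[0.457  0.0365 0.094 ]
 [0.4802 0.1217 0.094 ]
 [0.5575 0.1003 0.094 ]
 [0.5342 0.0153 0.094 ]]
-15.363374819690033
-15.528227977251472
-15.234258663484496
-15.355613861033987
[[     0      0    512    384 196263]
 [   206    198      1      2      2]
 [   232    198      8      2     11]
 [   213    203     18     31    319]
 [   206    237      9      3     13]] [[255.5606 191.4533]
 [206.     198.5   ]
 [236.1818 198.2727]
 [221.0784 218.0502]
 [209.     238.6154]]
slot [0.505  0.0625] ((505.1824951171875, 62.47907257080078), (12.78292465209961, 36.612361907958984), 74.78052520751953)
[0.5051 0.0625 0.09  ] [[0.4856 0.061  0.09  ]
 [0.4889 0.0735 0.09  ]
 [0.5247 0.0642 0.09  ]
 [0.5212 0.0514 0.09  ]]
```

Call:
{"op": "arm_command", "data": {"targets": [{"xyz": [-12,4.5,0],"spin": 0,"grip": 1},{"xyz": [-25,9.3,4.7],"spin": 0,"grip": 1},{"xyz": [-25,9.3,4.7],"spin": 0,"grip": 1},{"xyz": [-25,9.3,4.7],"spin": 0,"grip": 1},{"xyz": [-25,9.3,4.7],"spin": 0,"grip": 1},{"xyz": [-25,9.3,4.7],"spin": 0,"grip": 1},{"xyz": [-25,9.3,4.7],"spin": 0,"grip": 1},{"xyz": [-25,9.3,4.7],"spin": 0,"grip": 1}]}}

```text
t: 2.53
ee_pos: [0.5378, -0.1499, 0.2588]
ee_rot: [-2.217, -2.225, 0.002]
contact_force: [0.1, 0.4, -0.4]
grip_width: 0.0932
```

Call:
{"op": "arm_command", "data": {"targets": [{"xyz": [0,0,0],"spin": 0,"grip": 1},{"xyz": [0,0,0],"spin": 0,"grip": 1},{"xyz": [0,0,0],"spin": 0,"grip": 1},{"xyz": [0,0,0],"spin": 0,"grip": 1}]}}

```text
t: 2.87
ee_pos: [0.5372, -0.1456, 0.2614]
ee_rot: [2.212, 2.23, 0.001]
contact_force: [0.6, 0.8, 0.5]
grip_width: 0.0927
```

```bash
python3 - <<'E'
from h import *
import pickle
go([.5625,-.146,.05],90)
s=r.read_state(); im=r.get_image("wrist")[:,:,::-1]; cv2.imwrite("pics/w2.png",im); pickle.dump(s,open("w2.pkl","wb"))
c=cam("wrist",s); q=proj(c,[.5625,-.146,.087])[0]; print(q)
x,y=int(q[0])-70,int(q[1])-60
print(x,y)
cv2.imwrite("pics/w2z.png",cv2.resize(im[y:y+120,x:x+140],None,fx=5,fy=5,interpolation=cv2.INTER_CUBIC))
E
```

```text
t 2.87 pos [ 0.5372 -0.1456  0.2614] yaw 90.47 tilt [ 0.0012 -0.0004 -1.    ] F [0.6213 0.7624 0.4978] grip 0.0927
xyz cm [-0.0563  2.5022 21.1415] spin 0.47192060167472505
[255.3832 198.0148]
185 138
```

View pics/w2z.png

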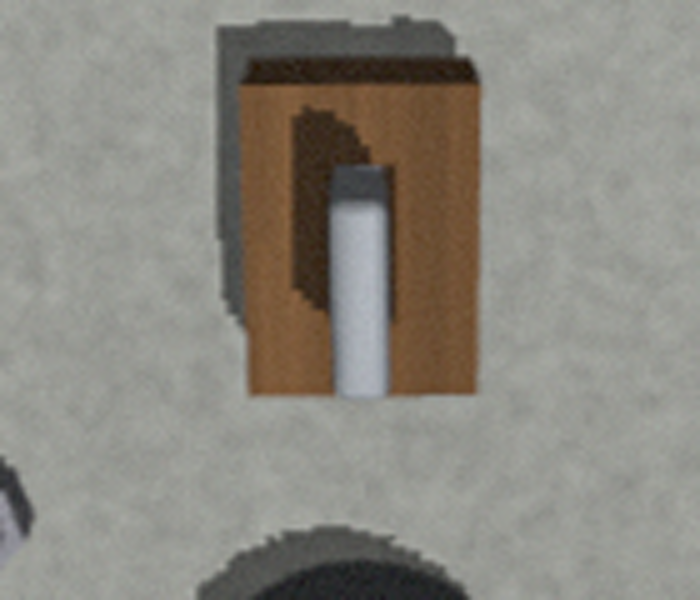

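The wing's bright top face has crop corners at about (331,202), (387,202), (388,397) and (334,397).

```bash
python3 - <<'E'
from h import *
import pickle
s=pickle.load(open("w2.pkl","rb")); c=cam("wrist",s)
f=lambda p,x0,y0,k:(np.array(p,float)+.5)/k-.5+[x0,y0]
A=onz(c,f([(331,202),(387,202),(388,397),(334,397)],185,138,5),.087);print(A.mean(0),A)
H=onz(c,f([(240,84),(479,84),(476,395),(249,395)],185,138,5),.04);print(H.mean(0),H)
for B in (A,H):
  d=(B[3]+B[2]-B[0]-B[1]);print(np.degrees(np.arctan2(d[1],d[0])))
go([A[:,0].mean(),A[:,1].mean(),.052],90)
E
```

```text
[ 0.5623 -0.1447  0.087 ] [[ 0.5413 -0.1508  0.087 ]
 [ 0.5412 -0.1395  0.087 ]
 [ 0.5832 -0.1387  0.087 ]
 [ 0.5833 -0.15    0.087 ]]
[ 0.5627 -0.1445  0.04  ] [[ 0.5256 -0.1722  0.04  ]
 [ 0.5251 -0.1182  0.04  ]
 [ 0.5998 -0.1168  0.04  ]
 [ 0.6003 -0.1709  0.04  ]]
1.0824633192350175
1.0637731729611448
t 2.92 pos [ 0.5373 -0.1458  0.2614] yaw 90.46 tilt [ 0.0012 -0.0005 -1.    ] F [ 0.2554 -0.192  -1.2504] grip 0.0931
xyz cm [ 0.0973  2.4778 20.9386] spin 0.4587928030874622
```

Call:
{"op": "arm_command", "data": {"targets": [{"xyz": [0.1,2.5,4],"spin": -0.6,"grip": 1},{"xyz": [0.1,2.5,8],"spin": -0.6,"grip": 1},{"xyz": [0.1,2.5,12],"spin": -0.6,"grip": 1},{"xyz": [0.1,2.5,15],"spin": -0.6,"grip": 0.2},{"xyz": [0.1,2.5,18],"spin": -0.6,"grip": 0},{"xyz": [0.1,2.5,20],"spin": -0.6,"grip": -0.2},{"xyz": [0.1,2.5,21.1],"spin": -0.6,"grip": -0.3},{"xyz": [0.1,2.5,21.1],"spin": -0.6,"grip": -0.4}]}}

```text
t: 3.58
ee_pos: [0.5607, -0.1449, 0.0474]
ee_rot: [-2.199, -2.237, 0.002]
contact_force: [-0.3, 0.1, 0.5]
grip_width: 0.0644
```

Call:
{"op": "arm_command", "data": {"newtons": 15, "targets": [{"xyz": [0,0,0],"spin": 0,"grip": -0.4},{"xyz": [0,0,0],"spin": 0,"grip": -0.5},{"xyz": [0,0,0],"spin": 0,"grip": -0.5}]}}

```text
t: 3.83
ee_pos: [0.5636, -0.1467, 0.0515]
ee_rot: [2.201, 2.237, 0.002]
contact_force: [0.6, 0.3, 1.3]
grip_width: 0.0442
```

```bash
python3 - <<'E'
from h import *
go([.5623,-.1447,.05],91.1)
im=r.get_image("wrist")[:,:,::-1]; cv2.imwrite("pics/w3.png",im)
E
```

```text
t 3.83 pos [ 0.5636 -0.1467  0.0515] yaw 90.95 tilt [ 0.0033 -0.0016 -1.    ] F [0.6193 0.337  1.2834] grip 0.0442
xyz cm [ 0.199  -0.1275  0.1467] spin -0.1491950899780079
```

View pics/w3.png

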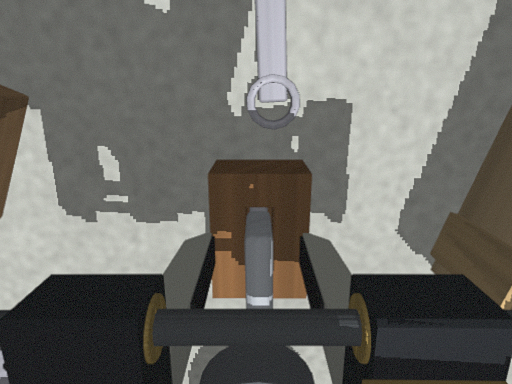

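The wing stands between the fingers, centred, and the spanner is clear. Closing now.

Call:
{"op": "arm_command", "data": {"newtons": 15, "targets": [{"xyz": [0.1,0,0],"spin": 0,"grip": -0.6},{"xyz": [0.1,0,0],"spin": 0,"grip": -0.7},{"xyz": [0.1,0,0],"spin": 0,"grip": -0.8},{"xyz": [0.1,0,0],"spin": 0,"grip": -1},{"xyz": [0.1,0,0],"spin": 0,"grip": -1},{"xyz": [0.1,0,0],"spin": 0,"grip": -1},{"xyz": [0.1,0,0],"spin": 0,"grip": -1},{"xyz": [0.1,0,0],"spin": 0,"grip": -1}]}}

```text
t: 4.55
ee_pos: [0.5623, -0.1453, 0.0497]
ee_rot: [2.203, 2.239, 0.0]
contact_force: [-0.2, 0.3, 3.4]
grip_width: 0.0119
```

Call:
{"op": "arm_command", "data": {"newtons": 60, "targets": [{"xyz": [0,0,0],"spin": 0,"grip": -1},{"xyz": [0,0,0],"spin": 0,"grip": -1},{"xyz": [0,0,0],"spin": 0,"grip": -1},{"xyz": [0,0,0],"spin": 0,"grip": -1}]}}

```text
t: 4.88
ee_pos: [0.5624, -0.1452, 0.0497]
ee_rot: [2.203, 2.239, 0.0]
contact_force: [-1.2, -0.2, 4.1]
grip_width: 0.0119
```

```bash
python3 - <<'E'
from h import *
go([.5623,-.1447,.05],91.1)
r.get_image("wrist"); go([.5623,-.1447,.05],91.1)
im=r.get_image("wrist")[:,:,::-1]; cv2.imwrite("pics/w4.png",im)
E
```

```text
t 4.88 pos [ 0.5624 -0.1452  0.0497] yaw 90.94 tilt [ 0.0003 -0.0002 -1.    ] F [-1.1694 -0.2081  4.0919] grip 0.0119
xyz cm [ 0.0519 -0.0044 -0.0307] spin -0.16138755961314644
t 4.93 pos [ 0.5623 -0.1452  0.0497] yaw 90.94 tilt [ 0.0002 -0.0001 -1.    ] F [-1.2555  0.2632  4.8644] grip 0.0118
xyz cm [ 0.0537 -0.0026 -0.032 ] spin -0.16078154983549098
```

View pics/w4.png

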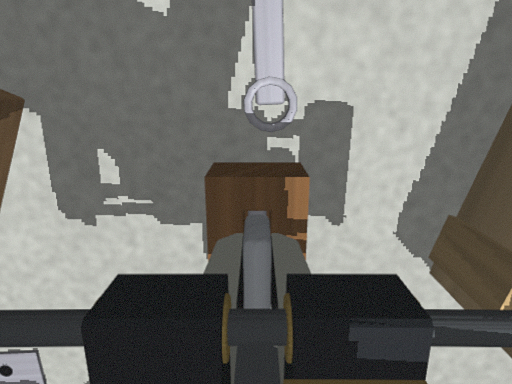

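Gripped, opening 11.9 mm. Lifting.

Call:
{"op": "arm_command", "data": {"newtons": 60, "targets": [{"xyz": [0,0,-1],"spin": 0,"grip": -1},{"xyz": [0,0,-2.5],"spin": 0,"grip": -1},{"xyz": [0,0,-4.5],"spin": 0,"grip": -1},{"xyz": [0,0,-7.5],"spin": 0,"grip": -1},{"xyz": [0,0,-11],"spin": 0,"grip": -1},{"xyz": [0,0,-14],"spin": 0,"grip": -1},{"xyz": [0,0,-15],"spin": 0,"grip": -1},{"xyz": [0,0,-15],"spin": 0,"grip": -1}]}}

```text
t: 5.65
ee_pos: [0.5638, -0.1459, 0.2026]
ee_rot: [2.199, 2.236, 0.003]
contact_force: [-0.2, 0.4, -2.4]
grip_width: 0.0116
```

```bash
python3 - <<'E'
from h import *
go([.5056,.0617,.2],74.6)
E
```

```text
t 5.65 pos [ 0.5638 -0.1459  0.2026] yaw 90.94 tilt [ 0.0055 -0.0026 -1.    ] F [-0.2099  0.4084 -2.3516] grip 0.0116
xyz cm [20.8501 -5.4773  0.1767] spin 16.34135340852731
```

Call:
{"op": "arm_command", "data": {"targets": [{"xyz": [3,-0.8,0],"spin": 3,"grip": -1},{"xyz": [6.5,-1.7,0],"spin": 6,"grip": -1},{"xyz": [10,-2.6,0],"spin": 9,"grip": -1},{"xyz": [13.5,-3.5,0],"spin": 12,"grip": -1},{"xyz": [17,-4.4,0],"spin": 16.3,"grip": -1},{"xyz": [19.5,-5,0],"spin": 16.3,"grip": -1},{"xyz": [20.8,-5.3,0],"spin": 16.3,"grip": -1},{"xyz": [20.8,-5.3,0],"spin": 16.3,"grip": -1}]}}

```text
t: 6.32
ee_pos: [0.5032, 0.0649, 0.1971]
ee_rot: [-2.492, -1.906, 0.005]
contact_force: [-0.8, -0.2, -0.7]
grip_width: 0.0115
```

Call:
{"op": "arm_command", "data": {"targets": [{"xyz": [0,0,0],"spin": 0,"grip": -1},{"xyz": [0,0,0],"spin": 0,"grip": -1},{"xyz": [0,0,0],"spin": 0,"grip": -1},{"xyz": [0,0,0],"spin": 0,"grip": -1},{"xyz": [0,0,0],"spin": 0,"grip": -1},{"xyz": [0,0,0],"spin": 0,"grip": -1}]}}

```text
t: 6.82
ee_pos: [0.506, 0.0612, 0.1994]
ee_rot: [-2.499, -1.903, 0.0]
contact_force: [-0.1, 0.4, -2.2]
grip_width: 0.0115
```

```bash
python3 - <<'E'
from h import *
for n in ("wrist","scene","top"):
    im=r.get_image(n)[:,:,::-1]; cv2.imwrite(f"pics/{n}5.png",im)
    if n!="wrist": 
        x,y=(250,60) if n=="scene" else (115,155)
        cv2.imwrite(f"pics/{n}5z.png",cv2.resize(im[y:y+150,x:x+150],None,fx=4,fy=4,interpolation=cv2.INTER_CUBIC))
go([.5056,.0617,.15],74.6)
E
```

```text
t 6.97 pos [0.5059 0.0616 0.1995] yaw 74.61 tilt [ 0.0001 -0.     -1.    ] F [ 0.4839 -0.3081 -2.0033] grip 0.0116
xyz cm [-0.003  -0.0333  4.9518] spin 0.010567075212918553
```

View pics/wrist5.png

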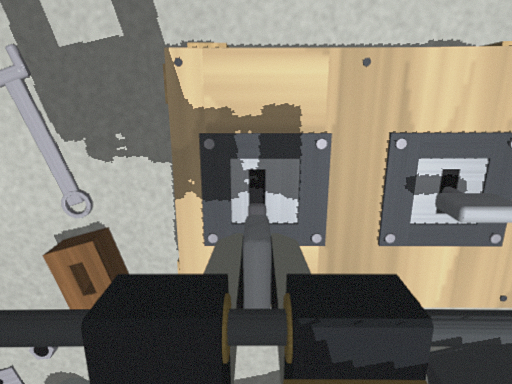

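View pics/scene5z.png

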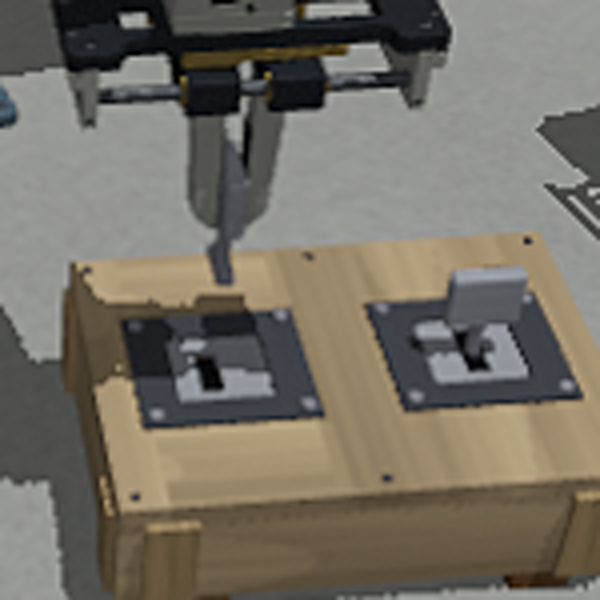

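Wing and slot line up in the wrist view: slot columns about 249–266, handle centred at about 258. I'll check this numerically.

```bash
python3 - <<'E'
from h import *
im=cv2.imread("pics/wrist5.png");g=cv2.cvtColor(im,cv2.COLOR_BGR2GRAY)
print(g[180:192,240:276:1].mean(0).round()) 
print(g[245:252,235:285].mean(0).round())
s=r.read_state(); c=cam("wrist",s)
for u in [(249.5,186),(265.5,186),(257.5,186)]:
    P=onz(c,[u],.09)[0]; M=R.from_rotvec(s["ee_rot"]).as_matrix(); print(P,(M.T@(P-s["ee_pos"]))*1000)
E
```

```text
[100. 102. 104. 102. 116. 125. 131. 143. 108.  54.  29.  25.  28.  30.
  30.  30.  28.  28.  24.  29.  32.  30.  26.  18.  26.  69. 102. 105.
  99. 100. 100. 101. 101. 101. 102. 102.]
[ 84.  84.  83.  83.  84.  85.  69.  53.  76.  92.  97.  96. 100.  97.
  98.  99.  98.  98. 100. 102. 102. 102. 102. 101. 100. 101. 101. 101.
 101. 100.  99.  95.  95.  96.  91.  86.  52.  52.  79.  85.  83.  83.
  82.  84.  82.  83.  84.  83.  83.  84.]
[0.4995 0.058  0.09  ] [ -5.2182  -5.2758 109.5174]
[0.503  0.0707 0.09  ] [  7.9896  -5.2888 109.5172]
[0.5012 0.0644 0.09  ] [  1.3857  -5.2824 109.5173]
```

Wing and slot planes agree to about 0.1 mm in the same camera. Going down to just above the plate (contact expected at TCP z of about 0.125).

Call:
{"op": "arm_command", "data": {"targets": [{"xyz": [0,0,2],"spin": 0,"grip": -1},{"xyz": [0,0,4],"spin": 0,"grip": -1},{"xyz": [0,0,5.5],"spin": 0,"grip": -1},{"xyz": [0,0,6.5],"spin": 0,"grip": -1},{"xyz": [0,0,6.8],"spin": 0,"grip": -1},{"xyz": [0,0,6.8],"spin": 0,"grip": -1},{"xyz": [0,0,6.8],"spin": 0,"grip": -1},{"xyz": [0,0,6.8],"spin": 0,"grip": -1}]}}

```text
t: 7.63
ee_pos: [0.5067, 0.0619, 0.1325]
ee_rot: [2.497, 1.904, 0.002]
contact_force: [0.5, -0.6, -0.8]
grip_width: 0.0118
```

Call:
{"op": "arm_command", "data": {"targets": [{"xyz": [0,0,0.1],"spin": 0,"grip": -1},{"xyz": [0,0,0.2],"spin": 0,"grip": -1},{"xyz": [0,0,0.3],"spin": 0,"grip": -1},{"xyz": [0,0,0.4],"spin": 0,"grip": -1},{"xyz": [0,0,0.5],"spin": 0,"grip": -1},{"xyz": [0,0,0.6],"spin": 0,"grip": -1},{"xyz": [0,0,0.7],"spin": 0,"grip": -1},{"xyz": [0,0,0.7],"spin": 0,"grip": -1}]}}

```text
t: 8.3
ee_pos: [0.5057, 0.0619, 0.1242]
ee_rot: [-2.498, -1.904, 0.001]
contact_force: [0.0, -0.1, -1.3]
grip_width: 0.0117
```

Call:
{"op": "arm_command", "data": {"targets": [{"xyz": [0,0,0.1],"spin": 0,"grip": -1},{"xyz": [0,0,0.2],"spin": 0,"grip": -1},{"xyz": [0,0,0.3],"spin": 0,"grip": -1},{"xyz": [0,0,0.3],"spin": 0,"grip": -1}]}}

```text
t: 8.63
ee_pos: [0.5057, 0.0619, 0.1212]
ee_rot: [-2.498, -1.904, 0.0]
contact_force: [1.0, -0.2, -0.8]
grip_width: 0.0117
```

```bash
python3 - <<'E'
from h import *
go([.5059,.0616,.12],74.6)
E
```

```text
t 8.63 pos [0.5057 0.0619 0.1212] yaw 74.64 tilt [-0.0004  0.     -1.    ] F [ 1.0159 -0.204  -0.8141] grip 0.0117
xyz cm [-0.0272  0.0289  0.1249] spin 0.03974635367301005
```

The foot is 4 mm below the plate top with no contact force, so it is in the slot. Pressing on against the spring.

Call:
{"op": "arm_command", "data": {"targets": [{"xyz": [0,0,0.15],"spin": 0,"grip": -1},{"xyz": [0,0,0.3],"spin": 0,"grip": -1},{"xyz": [0,0,0.45],"spin": 0,"grip": -1},{"xyz": [0,0,0.6],"spin": 0,"grip": -1},{"xyz": [0,0,0.75],"spin": 0,"grip": -1},{"xyz": [0,0,0.9],"spin": 0,"grip": -1},{"xyz": [0,0,0.9],"spin": 0,"grip": -1}]}}

```text
t: 9.22
ee_pos: [0.5059, 0.0619, 0.1126]
ee_rot: [2.498, 1.905, 0.0]
contact_force: [-2.5, 0.2, 3.8]
grip_width: 0.0118
```

Call:
{"op": "arm_command", "data": {"targets": [{"xyz": [0,0,0.15],"spin": 0,"grip": -1},{"xyz": [0,0,0.3],"spin": 0,"grip": -1},{"xyz": [0,0,0.45],"spin": 0,"grip": -1},{"xyz": [0,0,0.6],"spin": 0,"grip": -1},{"xyz": [0,0,0.6],"spin": 0,"grip": -1},{"xyz": [0,0,0.6],"spin": 0,"grip": -1}]}}

```text
t: 9.72
ee_pos: [0.5059, 0.0619, 0.1072]
ee_rot: [2.498, 1.904, 0.0]
contact_force: [-3.1, -0.3, 9.2]
grip_width: 0.0116
```

```bash
python3 - <<'E'
from h import *
go([.5059,.0616,.1062],74.6)
im=r.get_image("scene")[:,:,::-1];x,y=250,60
cv2.imwrite(f"pics/scene6z.png",cv2.resize(im[y:y+150,x:x+150],None,fx=4,fy=4,interpolation=cv2.INTER_CUBIC))
E
```

```text
t 9.72 pos [0.5059 0.0619 0.1072] yaw 74.64 tilt [ 0.0005 -0.0001 -1.    ] F [-3.0637 -0.293   9.205 ] grip 0.0116
xyz cm [-0.0304  0.0059  0.0987] spin 0.04292617738586557
```

View pics/scene6z.png

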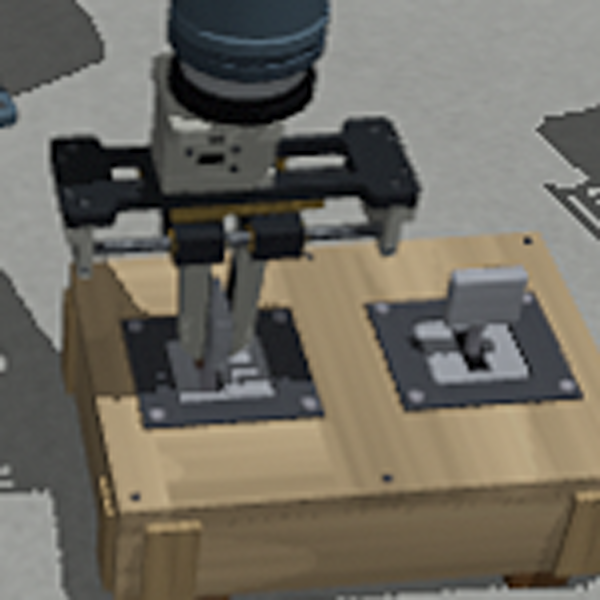

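Call:
{"op": "arm_command", "data": {"targets": [{"xyz": [0,-0.05,0.1],"spin": 0,"grip": -1},{"xyz": [0,-0.05,0.17],"spin": 0,"grip": -1},{"xyz": [0,-0.05,0.17],"spin": 0,"grip": -1},{"xyz": [0,-0.05,0.17],"spin": 0,"grip": -1}]}}

```text
t: 10.1
ee_pos: [0.5059, 0.0619, 0.1058]
ee_rot: [2.497, 1.904, 0.002]
contact_force: [-2.8, -1.1, 10.1]
grip_width: 0.0118
```

Call:
{"op": "arm_command", "data": {"targets": [{"xyz": [0,0,0],"spin": 5,"grip": -1},{"xyz": [0,0,0],"spin": 10,"grip": -1},{"xyz": [0,0,0],"spin": 15,"grip": -1},{"xyz": [0,0,0],"spin": 20,"grip": -1},{"xyz": [0,0,0],"spin": 20,"grip": -1},{"xyz": [0,0,0],"spin": 20,"grip": -1}]}}

```text
t: 10.6
ee_pos: [0.5072, 0.0619, 0.1063]
ee_rot: [2.789, 1.44, 0.006]
contact_force: [-0.6, 0.1, 9.7]
grip_width: 0.0119
```

```bash
python3 - <<'E'
from h import *
go([.5059,.0616,.1058],-15.4); print(r.read_state()["wrist_torque"])
E
```

```text
t 10.6 pos [0.5072 0.0619 0.1063] yaw 54.61 tilt [ 0.0044 -0.0004 -1.    ] F [-0.5549  0.0712  9.7255] grip 0.0119
xyz cm [-0.096  -0.0886  0.0519] spin 70.00896926884464
[-0.0341  0.2014 -0.0748]
```

Turns freely with low torque. Continuing the remaining 70 degrees.

Call:
{"op": "arm_command", "data": {"targets": [{"xyz": [0,0,0],"spin": 5,"grip": -1},{"xyz": [0,0,0],"spin": 10,"grip": -1},{"xyz": [0,0,0],"spin": 15,"grip": -1},{"xyz": [0,0,0],"spin": 20,"grip": -1},{"xyz": [0,0,0],"spin": 25,"grip": -1},{"xyz": [0,0,0],"spin": 30,"grip": -1},{"xyz": [0,0,0],"spin": 35,"grip": -1},{"xyz": [0,0,0],"spin": 35,"grip": -1}]}}

```text
t: 11.27
ee_pos: [0.5074, 0.0618, 0.1064]
ee_rot: [3.096, 0.528, 0.007]
contact_force: [0.3, 0.6, 10.1]
grip_width: 0.0115
```

Call:
{"op": "arm_command", "data": {"targets": [{"xyz": [0,0,0],"spin": 5,"grip": -1},{"xyz": [0,0,0],"spin": 10,"grip": -1},{"xyz": [0,0,0],"spin": 15,"grip": -1},{"xyz": [0,0,0],"spin": 20,"grip": -1},{"xyz": [0,0,0],"spin": 25,"grip": -1},{"xyz": [0,0,0],"spin": 30,"grip": -1},{"xyz": [0,0,0],"spin": 35,"grip": -1},{"xyz": [0,0,0],"spin": 35,"grip": -1}]}}

```text
t: 11.93
ee_pos: [0.5074, 0.0618, 0.1064]
ee_rot: [-3.112, 0.427, -0.008]
contact_force: [0.4, 0.1, 9.9]
grip_width: 0.0117
```

Call:
{"op": "arm_command", "data": {"targets": [{"xyz": [0,0,0],"spin": 0,"grip": -1},{"xyz": [0,0,0],"spin": 0,"grip": -1},{"xyz": [0,0,0],"spin": 0,"grip": -1}]}}

```text
t: 12.18
ee_pos: [0.5075, 0.0618, 0.1064]
ee_rot: [-3.113, 0.42, -0.008]
contact_force: [-0.1, -0.1, 10.8]
grip_width: 0.0115
```

```bash
python3 - <<'E'
from h import *
go([.5059,.0616,.1058],-15.4); print(r.read_state()["wrist_torque"])
im=r.get_image("scene")[:,:,::-1];x,y=250,60
cv2.imwrite(f"pics/scene7z.png",cv2.resize(im[y:y+150,x:x+150],None,fx=4,fy=4,interpolation=cv2.INTER_CUBIC))
cv2.imwrite("pics/w7.png",r.get_image("wrist")[:,:,::-1])
E
```

```text
t 12.18 pos [0.5075 0.0618 0.1064] yaw -15.37 tilt [ 0.0049 -0.0005 -1.    ] F [-0.1188 -0.07   10.7747] grip 0.0115
xyz cm [-0.145   0.0605  0.0614] spin 0.02765972058455901
[-0.1128  0.0277 -0.0738]
```

View pics/scene7z.png

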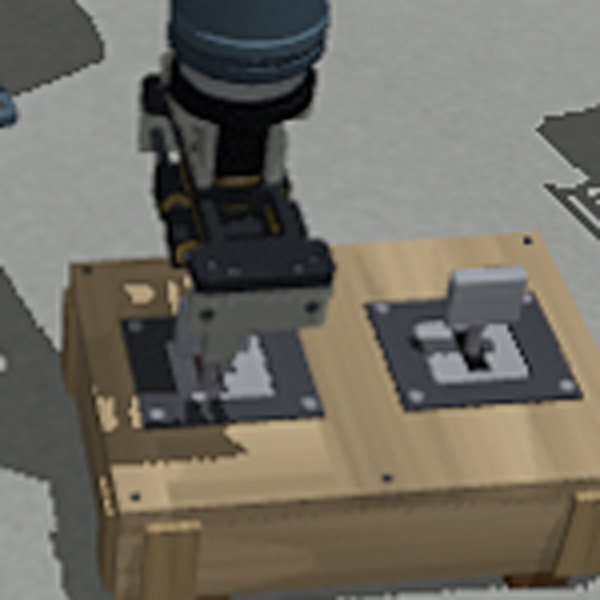

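View pics/w7.png

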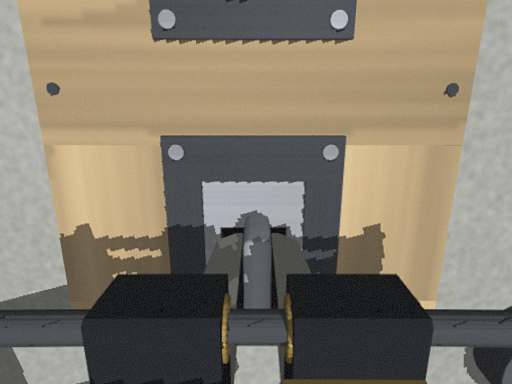

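The head is crosswise (yaw -15.4) with no side load. I'll let it rise about 5 mm into the recess, easing 1 mm back along x.

Call:
{"op": "arm_command", "data": {"targets": [{"xyz": [-0.1,0,0],"spin": 0,"grip": -1},{"xyz": [-0.1,0,-0.1],"spin": 0,"grip": -1},{"xyz": [-0.1,0,-0.2],"spin": 0,"grip": -1},{"xyz": [-0.1,0,-0.3],"spin": 0,"grip": -1},{"xyz": [-0.1,0,-0.4],"spin": 0,"grip": -1},{"xyz": [-0.1,0,-0.5],"spin": 0,"grip": -1},{"xyz": [-0.1,0,-0.5],"spin": 0,"grip": -1},{"xyz": [-0.1,0,-0.5],"spin": 0,"grip": -1}]}}

```text
t: 12.95
ee_pos: [0.5072, 0.0619, 0.1113]
ee_rot: [-3.113, 0.42, -0.01]
contact_force: [2.7, -1.9, 6.0]
grip_width: 0.012
```

```bash
python3 - <<'E'
from h import *
go([.5059,.0616,.1122],-15.4); print(r.read_state()["wrist_torque"])
E
```

```text
t 12.95 pos [0.5072 0.0619 0.1113] yaw -15.37 tilt [ 0.0064 -0.0008 -1.    ] F [ 2.7399 -1.8692  6.0398] grip 0.012
xyz cm [-0.1223  0.0602 -0.0953] spin 0.028716237457869553
[-0.2005 -0.4843 -0.0306]
```

Force matches the spring at the catch height. Releasing.

Call:
{"op": "arm_command", "data": {"newtons": 10, "targets": [{"xyz": [0.08,0,-0.05],"spin": 0,"grip": -1},{"xyz": [0.08,0,-0.05],"spin": 0,"grip": -0.7},{"xyz": [0.08,0,-0.05],"spin": 0,"grip": -0.6},{"xyz": [0.08,0,-0.05],"spin": 0,"grip": -0.4},{"xyz": [0.08,0,-0.05],"spin": 0,"grip": -0.2},{"xyz": [0.08,0,-0.05],"spin": 0,"grip": 0},{"xyz": [0.08,0,-0.05],"spin": 0,"grip": 0},{"xyz": [0.08,0,-0.05],"spin": 0,"grip": 0}]}}

```text
t: 13.62
ee_pos: [0.505, 0.0622, 0.1101]
ee_rot: [3.113, -0.42, -0.001]
contact_force: [1.1, -1.2, 0.7]
grip_width: 0.0451
```

```bash
python3 - <<'E'
from h import *
cv2.imwrite("pics/w8.png",r.get_image("wrist")[:,:,::-1])
go([.5059,.0616,.25],-15.4)
E
```

```text
t 13.67 pos [0.505  0.0621 0.1102] yaw -15.36 tilt [-0.0003  0.     -1.    ] F [-0.111   0.1839 -0.5453] grip 0.0458
xyz cm [  0.0924   0.0283 -13.9826] spin 0.040470591423162006
```

View pics/w8.png

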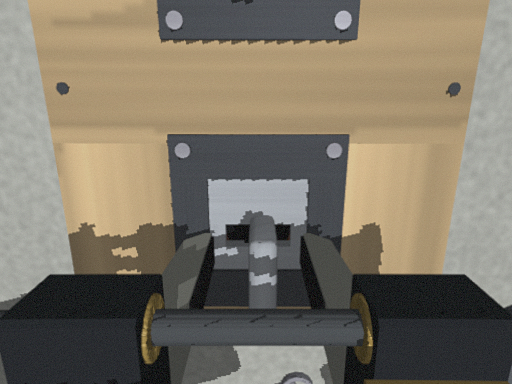

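The fingers are open and clear of the wing, which stands crosswise. Rising straight up.

Call:
{"op": "arm_command", "data": {"targets": [{"xyz": [0,0,-1],"spin": 0,"grip": 0},{"xyz": [0,0,-3],"spin": 0,"grip": 0},{"xyz": [0,0,-6],"spin": 0,"grip": 0},{"xyz": [0,0,-10],"spin": 0,"grip": 0},{"xyz": [0,0,-14],"spin": 0,"grip": 0},{"xyz": [0,0,-16],"spin": 0,"grip": 0},{"xyz": [0,0,-16],"spin": 0,"grip": 0},{"xyz": [0,0,-16],"spin": 0,"grip": 0}]}}

```text
t: 14.33
ee_pos: [0.5058, 0.0621, 0.2721]
ee_rot: [-3.113, 0.42, -0.006]
contact_force: [0.2, 0.4, -0.4]
grip_width: 0.0467
```

Call:
{"op": "arm_command", "data": {"targets": [{"xyz": [0,0,0],"spin": 0,"grip": 0},{"xyz": [0,0,0],"spin": 0,"grip": 0},{"xyz": [0,0,0],"spin": 0,"grip": 0},{"xyz": [0,0,0],"spin": 0,"grip": 0}]}}

```text
t: 14.67
ee_pos: [0.5046, 0.0622, 0.269]
ee_rot: [3.113, -0.42, -0.004]
contact_force: [-0.1, -0.6, 0.3]
grip_width: 0.0467
```

```bash
python3 - <<'E'
from h import *
go([.5059,.0616,.25],-15.4)
s=r.read_state();im=r.get_image("wrist")[:,:,::-1];cv2.imwrite("pics/w9.png",im)
c=cam("wrist",s); print(proj(c,[[.5059,.0616,.149]]))
im=r.get_image("scene")[:,:,::-1];x,y=250,60
cv2.imwrite("pics/scene9.png",im)
cv2.imwrite("pics/scene9z.png",cv2.resize(im[y:y+150,x:x+180],None,fx=4,fy=4,interpolation=cv2.INTER_CUBIC))
E
```

```text
t 14.67 pos [0.5046 0.0622 0.269 ] yaw -15.36 tilt [-0.0026  0.0003 -1.    ] F [-0.0715 -0.6445  0.2906] grip 0.0467
xyz cm [0.1489 0.0186 1.9009] spin 0.03557366179403232
[[259.005  189.5452]]
```

View pics/w9.png

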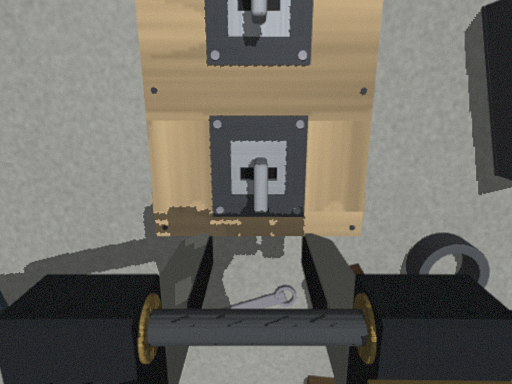

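View pics/scene9z.png

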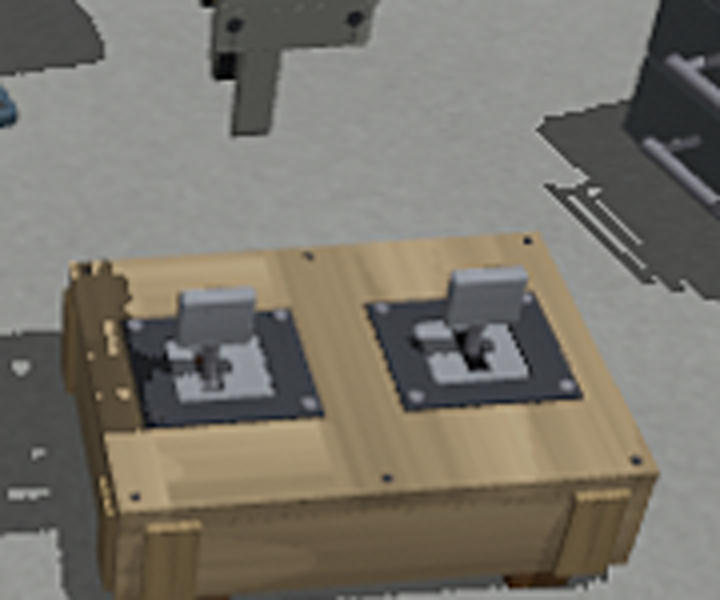

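The bolt stands crosswise, parallel to its neighbour. I'll check the height by projecting the expected locked wing top (149 mm) against alternatives.

```bash
python3 - <<'E'
from h import *
c=cam("scene");u=np.array([.964,-.266,0]);v=np.array([.266,.964,0])
for z in (.145,.149,.153,.162):
    P=[np.array([.5056,.0617,z])+a*u*.006+b*v*.022 for a,b in ((1,-1),(1,1),(-1,1),(-1,-1))]
    print(z,(proj(c,P)-[250,60])*4)
E
```

```text
0.145 [[178.8271 302.9391]
 [256.1859 297.7662]
 [252.0457 284.4564]
 [175.2949 289.5537]]
0.149 [[179.3158 297.3368]
 [256.8933 292.1628]
 [252.7363 278.8598]
 [175.7702 283.958 ]]
0.153 [[179.8075 291.7023]
 [257.6049 286.5272]
 [253.4309 273.2313]
 [176.2482 278.3304]]
0.162 [[180.9248 278.9058]
 [259.2217 273.7285]
 [255.0091 260.4495]
 [177.3344 265.5503]]
```

```bash
python3 - <<'E'
import cv2
im=cv2.imread("pics/scene9.png")[120:165,285:330]
cv2.imwrite("pics/z10.png",cv2.resize(im,None,fx=13,fy=13,interpolation=cv2.INTER_NEAREST))
from h import *
c=cam("scene");u=np.array([.964,-.266,0]);v=np.array([.266,.964,0])
for z in (.145,.149,.153):
    P=[np.array([.5056,.0617,z])+a*u*.006+b*v*.022 for a,b in ((1,-1),(1,1),(-1,1),(-1,-1))]
    print(z,(proj(c,P)-[285,120]+.5)*13)
E
```

```text
0.145 [[132.6879 211.052 ]
 [384.1042 194.2402]
 [370.6487 150.9833]
 [121.2085 167.5494]]
0.149 [[134.2765 192.8445]
 [386.4032 176.029 ]
 [372.8929 132.7943]
 [122.753  149.3634]]
0.153 [[135.8745 174.5326]
 [388.7159 157.7136]
 [375.1505 114.5018]
 [124.3067 131.0737]]
```

View pics/z10.png

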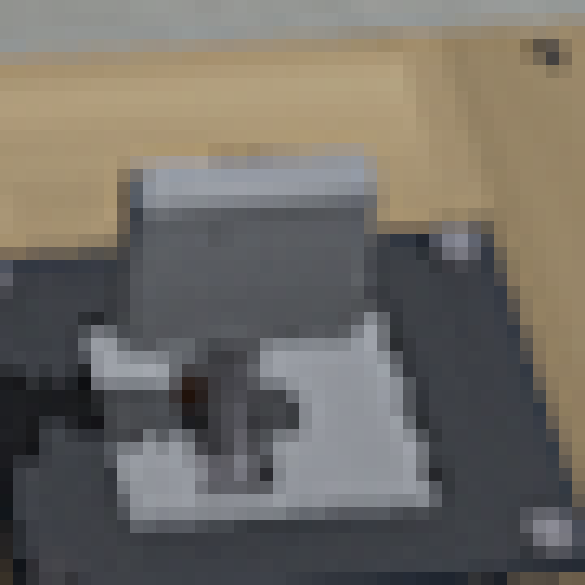

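```bash
python3 - <<'E'
import cv2
im=cv2.imread("pics/scene9.png")[115:160,350:395]
cv2.imwrite("pics/z11.png",cv2.resize(im,None,fx=13,fy=13,interpolation=cv2.INTER_NEAREST))
im=cv2.imread("pics/w9.png")[145:225,215:305]
cv2.imwrite("pics/z12.png",cv2.resize(im,None,fx=7,fy=7,interpolation=cv2.INTER_NEAREST))
from h import *
c=cam("scene");u=np.array([.964,-.266,0]);v=np.array([.266,.964,0])
for z in (.145,.149,.153):
    P=[np.array([.5074,.0676,z])+.15*v+a*u*.006+b*v*.022 for a,b in ((1,-1),(1,1),(-1,1),(-1,-1))]
    print(z,(proj(c,P)-[350,115]+.5)*13)
s=r.read_state(); c=cam("wrist",s)
for z in (.145,.149,.153):
    P=[np.array([.5056,.0617,z])+a*u*.006+b*v*.022 for a,b in ((1,-1),(1,1),(-1,1),(-1,-1))]
    print(z,(proj(c,P)-[215,145]+.5)*7)
E
```

```text
0.145 [[175.6642 216.8162]
 [423.8029 199.8591]
 [403.4054 157.4155]
 [157.2137 174.1481]]
0.149 [[179.7561 198.5806]
 [428.5928 181.6083]
 [408.1029 139.1894]
 [161.2237 155.9365]]
0.153 [[183.8725 180.2408]
 [433.4114 163.2533]
 [412.8282 120.8601]
 [165.2576 137.6216]]
0.145 [[352.2788 473.0368]
 [355.4156 132.2049]
 [257.0428 131.9569]
 [257.9006 472.7755]]
0.149 [[352.9151 483.5871]
 [356.1193 138.7141]
 [256.4504 138.4623]
 [257.3427 483.3218]]
0.153 [[353.5678 494.408 ]
 [356.8419 145.397 ]
 [255.8422 145.1414]
 [256.7704 494.1385]]
```

View pics/z11.png

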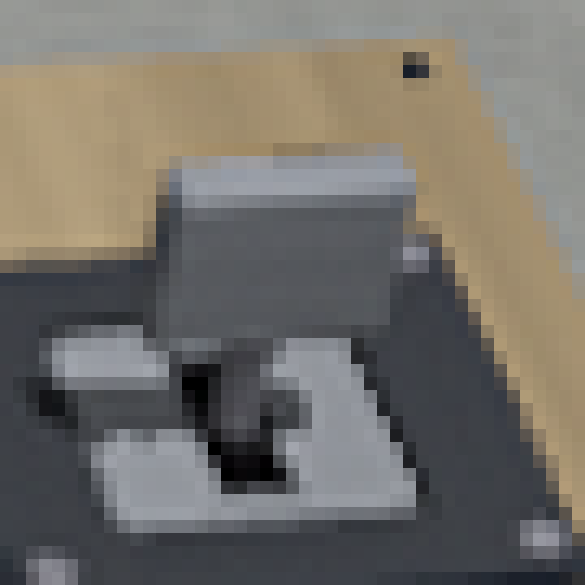

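View pics/z12.png

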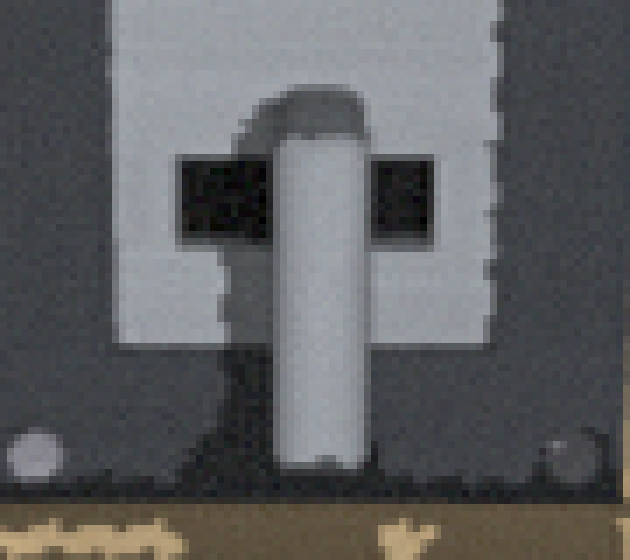

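In the scene view the new bolt's wing top sits about 1.5 mm "low" by pixel row compared with its neighbour. The wrist view shows the bolt standing about 2 mm towards +x in its recess (±3 mm of play), which accounts for that difference. So the height matches the catch. The robot is clear, so I'm handing in.

```bash
python3 - <<'E'
from h import *
print(r.sign_off()); print(r.read_state()["t"])
E
```

```text
the job is handed in; nothing more can be done
None
the job is handed in; nothing more can be done
```

I took the T-bolt out of the holder and passed its head through the slot, which sits about 6 mm to the -y side of the frame's centre. It went through without touching the plate. I then pressed it about 19 mm deep against the spring (10–12 N), turned it +90°, let it rise and released it. I handed the job in at about 15 s, with the arm clear above the crate.

**Last checks:**
- **Orientation:** the bolt stands crosswise to the slot, parallel to the one next to it.
- **Force on the way up:** before release the upward force matched the spring's at the catch depth.
- **Height:** the wing top looked about 1.5 mm lower than the neighbour's in the scene camera. The wrist view showed the bolt about 2 mm towards the slot's +x, within the 3 mm of play in its recess, and that offset explains the difference. I took it as caught on that basis; no direct height measurement confirmed it.
- **Grip force:** I gripped with 60 N, the gripper's limit, instead of the suggested 80 N, and saw no slip.
- **Limits:** the highest force I read was about 11 N, and I did not touch the other things on the table.

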